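Hang a reactor cell's window frame on its two studs and lock it

TASK

Close the flow reactor cell with its loose window frame: lower the frame level so that both keyholes pass over the two stud heads together (the stud rail may have been shifted along the cell, so feel for it with light pressure), press it down on the sprung bed and slide it along to its stop, then let it rise until both heads sit in their seats. Never press hard, as window and seal are delicate; let go of the frame at the end, and leave the beaker, the screwdriver and the hex key where they are.

Things in the scene. Friction and masses are not known exactly. Their poses are not given: they have to be found in the camera images.
- frame_grip (a point): Centre of the handle bar of the loose window frame (about 0.26 kg), 40 mm above the middle of the plate's underside, on the frame's axes. Black bow handle: bar along y, 80 mm long, 10 mm thick (x), 11 mm high (35 to 46 mm above the underside), on 10 mm posts at y = +-35 mm; gripped across x from above.
- window_frame: The frame's steel plate, 66 (x) x 164 (y) x 7 mm, with a clear window; origin at the middle of its underside, x across, y along, z up. At x = 0 each end has a through keyhole: round entry hole 14.8 mm across, from which an 8 mm slot runs 18 mm towards +y. Entry holes are centred at y = +51 and -69 mm, the seats where the slots end at y = +69 and -51 mm.
- frame_seat (a point): The seat at y = +69 mm of the frame, on the plate's upper face. Round both seats the upper face is counterbored 14.8 mm wide and 2.5 mm deep (4.5 mm of plate left), so that a stud head settles in; a stud neck then touches the slot's end and the plate cannot slide back until pressed down again.
- cell: Reactor cell, a fixed block 84 (x) x 200 (y) x 24 mm on a 100 x 216 mm foot plate with a small lock knob in front; origin at the centre of its underside, x across, y along, z up. Heights are from here: bed top 39 mm at rest, stud heads 39.5 to 43.5 mm. With both heads in their seats the released frame rests with its underside at 35 mm (handle bar centre 75 mm).
- studs_nominal (a point): Point on the cell 43.5 mm above its origin: where the middle between the tops of the two steel studs would be if their rail were centred. Studs 120 mm apart along the cell's y at x = 0; neck 6 mm, flat head 12 mm across. The rail is locked up to 12 mm towards -y or +y of this point (its lock knob stands opposite the studs' middle); the setting is not given: feel or look for it.
- bed_top (a point): Middle of the sprung bed's top at rest, 39 mm above the cell's origin; bed 56 (x) x 76 (y) mm. It sinks at most 9 mm: 5 N on it starts it, 13 N bottoms it, the frame's weight included. The plate passes under the heads once its underside is below 32.5 mm. Let go short of the seats, the frame stays 2.5 mm too low; not under the heads, it rises 4 mm too high.
- beaker_100: Bystander: small clear beaker, 54 mm across and 70 mm high, standing behind the work; origin at the centre of its underside.
- screwdriver: Bystander: red-handled screwdriver 174 mm long, lying near the front edge of the worktop; origin under its middle, on the worktop.
- hex_key: Bystander: black hex key 92 mm long, lying behind the work; origin under its middle, on the worktop.

How it is judged (in metres and radians):
On the way:
1. the frame has been brought down over both studs: it lies level on the sprung bed or lower, over the cell (z of frame_grip in the frame of cell below 0.0805 m and angle between frame_grip's own z axis and vertical below 0.03 rad and x of frame_grip in the frame of cell between -0.005 and 0.005 m and y of frame_grip in the frame of cell between -0.025 and 0.025 m), for 0.05 s.
At the end, for the whole second after the job is handed in: The frame, let go and at rest, is held down in its seats: grip bar centre 73.8 to 76.3 mm above the cell's underside, level within 0.02 rad, within 5 mm of the cell's middle line, within 25 mm of its centre along it, in line with it within 0.05 rad (z of frame_grip in the frame of cell between 0.0738 and 0.0763 m and angle between frame_grip's own z axis and vertical below 0.02 rad and x of frame_grip in the frame of cell between -0.005 and 0.005 m and y of frame_grip in the frame of cell between -0.025 and 0.025 m and angle between the y axis of frame_grip and the y axis of cell, either way round below 0.05 rad and linear speed of window_frame below 0.01 m/s); the robot touches nothing.
It fails at once if the frame is pressed against the cell with more than 40 N (contact force between window_frame and cell above 40 N).
It fails at once if the beaker is pushed more than 30 mm (distance of beaker_100 from where it was at the start of the episode above 0.03 m).
It fails at once if the screwdriver is pushed more than 30 mm (distance of screwdriver from where it was at the start of the episode above 0.03 m).
It fails at once if the hex key is pushed more than 30 mm (distance of hex_key from where it was at the start of the episode above 0.03 m).
It also fails if it takes over 72 s, if anything falls off the work surface, if the arm or the gripper's body presses on something with over 40 N, if the wrist force passes 120 N, or if a joint passes its speed limit or range.

ROBOT

A 7-joint arm with a two-finger parallel gripper is mounted at the origin on a cart in front of the work surface, level with it; the furniture and walls round the work are solid. World frame = base frame: x ahead of the robot, y to its left, z up, the work surface at z = 0. Lengths are in mm, angles in rad, forces in N, time in s.
With the tool pointing down it reaches from about 400 to 925 mm from the base axis. Payload 5.6 kg.
Tool frame: the origin (TCP) lies at the very end of the fingers, on their centre line; the grasp point (between the pads) lies env.pinch_z behind it (env.pinch_z is the distance from the TCP to the grasp point, in mm); z points along the fingers, y is the line along which they close (so a half turn about z gives the same grasp; the last joint's range is limited). The gripper opens to 85 mm and grips with 20 to 120 N. Pads are 22 mm wide; open, the fingers measure 114 mm over their backs; the gripper's body (76 mm by 85 mm) begins 54 mm behind the grasp point. The pads swing forward as they close: fully open they stand 13 mm farther back than shut.
Start: joints at [-1.39, 0.468, -0.012, 1.603, 0.006, 1.071, -0.056], TCP at [144.3, 633.787, 231.29] pointing down, gripper open.
Joint ranges: [-2.53, 2.53], [-0.31, 2.02], [-1.57, 1.55], [0.28, 2.44], [-1.29, 4.43], [0.15, 1.84], [-2.92, 2.92]. Speed limits (rad/s): [2.57, 2.57, 3.14, 3.14, 3.14, 3.14, 3.14].

INTERFACE

Orientations are given as a unit quaternion [w, x, y, z].
In Python, from workcell import env gives the robot as it stands.
- The arm moves only by the tool servo_tool, never from a script. Its argument "increments" is a list of rows, each a list of 7 numbers: the turn, a rotation vector about the world's x, y, z each as a share of 0.1 rad, from -1 to 1, then the shift along the world's x, y, z each as a share of 20 mm, from -1 to 1, then the gripper's target within -1 to 1 (fully open at 1, half-way at 0, shut at -1). In form: [[rx, ry, rz, x, y, z, gripper], ...]. A call has 1 to 8 rows; each row shifts and turns the commanded pose from where the row before left it; what a row does not reach is not made up. A row lasts 1/12 s, in which the tool goes at most 41.7 mm and 7.16 degrees, less where a joint would pass 70% of its speed; a pose out of reach is approached as far as the arm can. A call with a number of a shift or a turn outside -1 to 1 is refused whole. A call with a gripper value outside its range is refused whole. The fingers move at their own pace and stop on an object; "squeeze" is the grip in N (left out, the last holds). Time passes only in rows, so rows that do not move let the fingers close. It gives the time, the measured TCP pose, the force, the opening and the grip force at its end, in the units of the state.
- env.get_obs(): the state, without advancing time (a new reading comes with each control period).
- env.get_image(name): name is "scene" or "top" or "wrist"; returns the picture (400x640x3 uint8, blue, green, red); there is no depth.
- env.camera_info(name): a dict with "camera_matrix" (3x3 intrinsics, pixels), "T" (4x4, takes a point from camera to world coordinates). Camera axes: x right, y down, z forward; pixel columns grow to the right and rows downward; lengths in mm; the calibration is good to about 2 mm. A picture is of the moment at which its call begins: read the wrist's pose just before it. camera_info takes no time and is no camera call; for the wrist camera it gives the pose at the moment of the call.
- env.sign_off(): hands the job in; it is judged then, once.
The state is a dict: "time_s": time; "joint_positions": joint angles; "qd": joint speeds; "joint_torque": joint torques, N m; "eef_pos": TCP position; "eef_rot": TCP orientation; "contact_force": force on the tool from outside, world axes, zero at the start; "moment": the same for the moment, N m; "opening": finger opening in mm; "finger_force": force on a finger pad.
Only numpy, scipy, OpenCV 4.12 (cv2) and the standard library are available. Lean on these libraries where they do the work, as an engineer would, in place of code of your own. Each camera call takes 0.05 s, during which the arm holds its last target. There are 200 camera calls.

## Working session

There is one attempt and no reset: what is moved stays moved. The work goes in short steps, Python scripts to look and compute and a tool call to move; the robot and the scene stay as the last step left them, time stands still between calls to the robot, and variables do not carry over. Pictures are saved under pics/ and viewed, at most 10 in all, crops included, and the job is handed in when it is done.

Besides the shell and the picture viewer there is one more tool, called after "Emit:" by a JSON object that holds its "op" and its "data", one argument or row to a line. servo_tool: Moves the arm, as the interface text tells. Its arguments: {"type":"object","properties":{"increments":{"type":"array","items":{"type":"array","items":{"type":"number"}}},"squeeze":{"type":"number"}},"required":["increments"]}

```bash
mkdir -p pics; ls; python3 - <<'E'
from workcell import env
import cv2,json,numpy as np
np.set_printoptions(suppress=True,precision=4)
for n in("scene","top"):
    cv2.imwrite(f"pics/{n}0.png",env.get_image(n)); c=env.camera_info(n); print(n,c)
o=env.get_obs(); print(o,env.pinch_z)
E
```

```text
pics
scene {'camera_matrix': array([[451.201 ,   0.    , 322.5898],
       [  0.    , 451.201 , 196.5187],
       [  0.    ,   0.    ,   1.    ]]), 'T': array([[   0.4545,   -0.3454,    0.8211, -424.3429],
       [  -0.8906,   -0.1923,    0.4121, -590.4497],
       [   0.0156,   -0.9185,   -0.395 ,  530.7514],
       [   0.    ,    0.    ,    0.    ,    1.    ]])}
top {'camera_matrix': array([[383.3491,   0.    , 315.6783],
       [  0.    , 383.3491, 198.8872],
       [  0.    ,   0.    ,   1.    ]]), 'T': array([[  0.0128,  -0.9862,   0.1652, 347.8182],
       [ -0.9997,  -0.0163,  -0.0195, -92.8894],
       [  0.0219,  -0.1649,  -0.9861, 886.9268],
       [  0.    ,   0.    ,   0.    ,   1.    ]])}
{'time_s': 0.1, 'joint_positions': array([-1.39  ,  0.4683, -0.0116,  1.6035,  0.006 ,  1.0714, -0.0563]), 'qd': array([ 0.0001, -0.0024,  0.0002, -0.0021,  0.0005, -0.0005,  0.0012]), 'joint_torque': array([  0.0007, -53.352 ,   0.0214, -25.1965,   0.0115,   0.0044,
        -0.    ]), 'eef_pos': array([144.214 , 633.283 , 230.4074]), 'eef_rot': array([-0.    ,  0.1117,  0.9937, -0.0008]), 'contact_force': array([-0.0352,  0.4198,  0.485 ]), 'moment': array([-0.0287, -0.0244, -0.0454]), 'finger_force': 0.0, 'opening': 85.47160189744568} 18.700000000000003
```

View pics/top0.png

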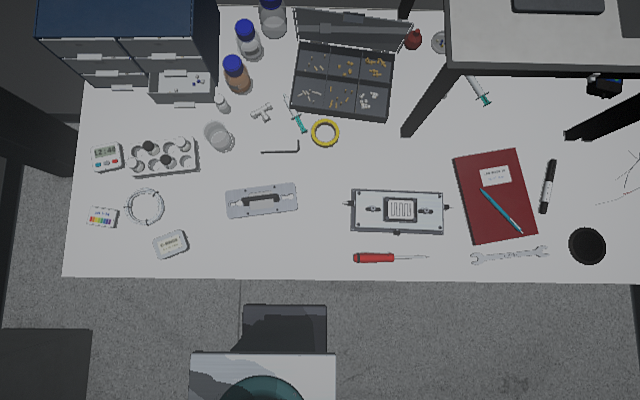

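View pics/scene0.png

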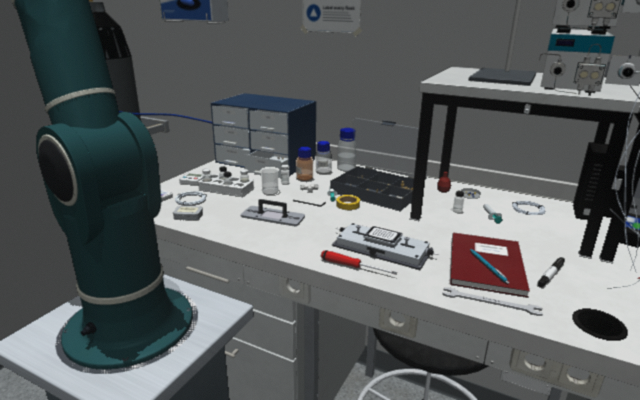

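The top view shows the frame at about (262,200), turned slightly. The cell is at about (397,211) with its long axis along image x (world -y). The hex key is at (282,148), the beaker at (218,137) and the screwdriver at (385,257). I'll enlarge a crop for keyholes and studs.

```bash
python3 - <<'E'
import cv2
i=cv2.imread("pics/top0.png")
a=cv2.resize(i[175:225,217:307],None,fx=8,fy=8,interpolation=cv2.INTER_CUBIC)[:, :720]
b=cv2.resize(i[180:242,338:456],None,fx=6.1,fy=6.1,interpolation=cv2.INTER_CUBIC)[:, :720]
import numpy as np
w=720
b=cv2.resize(i[182:240,342:454],None,fx=720/112,fy=720/112,interpolation=cv2.INTER_CUBIC)
a=cv2.resize(i[178:222,217:307],None,fx=5,fy=5,interpolation=cv2.INTER_CUBIC)
a=cv2.copyMakeBorder(a,0,0,0,720-a.shape[1],0)
c=np.vstack([a,b]);print(a.shape,b.shape);cv2.imwrite("pics/crop1.png",c)
E
```

```text
(220, 720, 3) (373, 720, 3)
```

View pics/crop1.png

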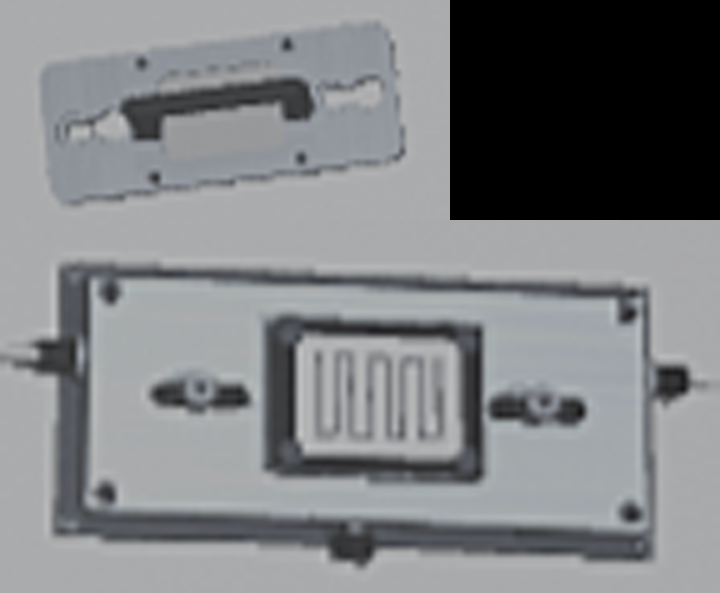

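In the crop, the frame's left (world +y) end has its seat outside and entry inside, so frame +y is world +y. The stud heads are near crop (200,385) and (543,400), and the knob is near (352,545).

```bash
cat > h.py <<'E'
import numpy as np
from workcell import env
np.set_printoptions(suppress=True,precision=2)
def ray(c,uv,z):
    T=c["T"];uv=np.atleast_2d(uv).astype(float)
    d=np.c_[uv,np.ones(len(uv))]@np.linalg.inv(c["camera_matrix"]).T@T[:3,:3].T
    return T[:3,3]+d*((z-T[2,3])/d[:,2])[:,None]
def proj(c,P):
    T=c["T"];q=(np.atleast_2d(P)-T[:3,3])@T[:3,:3]@c["camera_matrix"].T
    return q[:,:2]/q[:,2:]
E
python3 - <<'E'
from h import *
c=env.camera_info("top")
A=lambda u:np.array(u)/5+[217,178]-.4
B=lambda u:np.array(u)*112/720+[342,182]-.42
f=ray(c,A([(40,65),(388,22),(405,155),(62,203)]),7);print(f,f.mean(0))
bar=ray(c,A([(125,103),(308,88)]),46);print("bar",bar,bar.mean(0))
print("key",ray(c,A([(72,130),(112,125),(325,97),(372,92)]),7))
d=(f[0]+f[3]-f[1]-f[2]);print("yaw y-axis from +y",np.arctan2(-d[0],d[1]))
s=ray(c,B([(200,388),(543,402)]),43.5);print("studs",s,s.mean(0),np.linalg.norm(s[0]-s[1]))
b=ray(c,B([(278,325),(475,330),(475,472),(275,467)]),39);print("bed",b.mean(0))
t=ray(c,B([(88,272),(648,290),(650,530),(88,515)]),30);print("block",t,t.mean(0))
d=t[0]+t[3]-t[1]-t[2];print(np.arctan2(-d[0],d[1]))
d=s[0]-s[1];print(np.arctan2(-d[0],d[1]))
E
```

```text
[[511.28 101.63   7.  ]
 [534.52 -59.48   7.  ]
 [471.76 -68.73   7.  ]
 [446.99  88.23   7.  ]] [491.14  15.41   7.  ]
bar [[487.55  54.65  46.  ]
 [495.65 -26.09  46.  ]] [491.6   14.28  46.  ]
key [[480.98  85.33   7.  ]
 [483.61  67.02   7.  ]
 [498.39 -31.     7.  ]
 [501.12 -52.77   7.  ]]
yaw y-axis from +y 0.1497961318848059
studs [[ 395.31 -236.1    43.5 ]
 [ 392.19 -353.93   43.5 ]] [ 393.75 -295.01   43.5 ] 117.86857708187391
bed [ 392.94 -297.5    39.  ]
block [[ 435.89 -199.57   30.  ]
 [ 432.52 -396.56   30.  ]
 [ 349.44 -393.76   30.  ]
 [ 352.04 -199.22   30.  ]] [ 392.47 -297.28   30.  ]
-0.01524965720153585
-0.02647425323462609
```

Emit:
{"op": "servo_tool", "data": {
  "increments": [
    [0,0,-0.374,0.9,-1,0,1],
    [0,0,-0.374,0.9,-1,0,1],
    [0,0,-0.374,0.9,-1,0,1],
    [0,0,-0.374,0.9,-1,0,1],
    [0,0,-0.374,0.9,-1,0,1],
    [0,0,-0.374,0.9,-1,0,1],
    [0,0,-0.374,0.9,-1,0,1],
    [0,0,-0.374,0.9,-1,0,1]
  ]
}}

```text
time_s: 0.77
eef_pos: [288.9, 472.4, 231.0]
eef_rot: [-0.0, 0.259, 0.966, -0.0]
contact_force: [0.4, 1.1, 0.5]
opening: 85.4
finger_force: 0.0
```

Emit:
{"op": "servo_tool", "data": {
  "increments": [
    [0,0,-0.374,0.9,-1,0,1],
    [0,0,-0.374,0.9,-1,0,1],
    [0,0,-0.374,0.9,-1,0,1],
    [0,0,-0.374,0.9,-1,0,1],
    [0,0,-0.374,0.325,-0.95,0,1],
    [0,0,-0.374,0.325,-0.95,0,1],
    [0,0,-0.374,0.325,-0.95,0,1],
    [0,0,-0.374,0.325,-0.95,0,1]
  ]
}}

```text
time_s: 1.43
eef_pos: [385.9, 316.4, 231.1]
eef_rot: [-0.0, 0.401, 0.916, -0.0]
contact_force: [-0.5, 0.3, -1.0]
opening: 85.4
finger_force: 0.0
```

Emit:
{"op": "servo_tool", "data": {
  "increments": [
    [0,0,-0.374,0.325,-0.95,0,1],
    [0,0,-0.374,0.325,-0.95,0,1],
    [0,0,-0.374,0.325,-0.95,0,1],
    [0,0,-0.374,0.325,-0.95,0,1],
    [0,0,-0.374,0.325,-0.95,0,1],
    [0,0,-0.374,0.325,-0.95,0,1],
    [0,0,-0.374,0.325,-0.95,0,1],
    [0,0,-0.374,0.325,-0.95,0,1]
  ]
}}

```text
time_s: 2.1
eef_pos: [438.9, 163.9, 231.3]
eef_rot: [0.0, 0.533, 0.846, 0.0]
contact_force: [0.5, 0.4, -0.3]
opening: 85.2
finger_force: 0.0
```

Emit:
{"op": "servo_tool", "data": {
  "increments": [
    [0,0,-0.374,0.325,-0.95,0,1],
    [0,0,-0.374,0.325,-0.95,0,1],
    [0,0,-0.374,0.325,-0.95,0,1],
    [0,0,-0.374,0.325,-0.95,0,1],
    [0,0,-0.374,0.325,-0.95,0,1],
    [0,0,-0.374,0.325,-0.95,0,1],
    [0,0,-0.374,0.325,-0.95,0,1],
    [0,0,-0.374,0.325,-0.95,0,1]
  ]
}}

```text
time_s: 2.77
eef_pos: [490.6, 11.7, 231.3]
eef_rot: [0.0, 0.654, 0.757, 0.0]
contact_force: [-0.5, -0.6, -0.2]
opening: 85.3
finger_force: 0.0
```

```bash
python3 - <<'E'
from h import *
import cv2
c=env.camera_info("wrist");im=env.get_image("wrist");cv2.imwrite("pics/w1.png",im)
np.savez("w1.npz",T=c["T"],camera_matrix=c["camera_matrix"]);print(c)
E
```

```text
{'camera_matrix': array([[322.16,   0.  , 320.54],
       [  0.  , 322.16, 199.03],
       [  0.  ,   0.  ,   1.  ]]), 'T': array([[  0.99,   0.14,   0.04, 479.19],
       [  0.15,  -0.94,  -0.29,  86.99],
       [ -0.  ,   0.3 ,  -0.95, 373.85],
       [  0.  ,   0.  ,   0.  ,   1.  ]])}
```

View pics/w1.png

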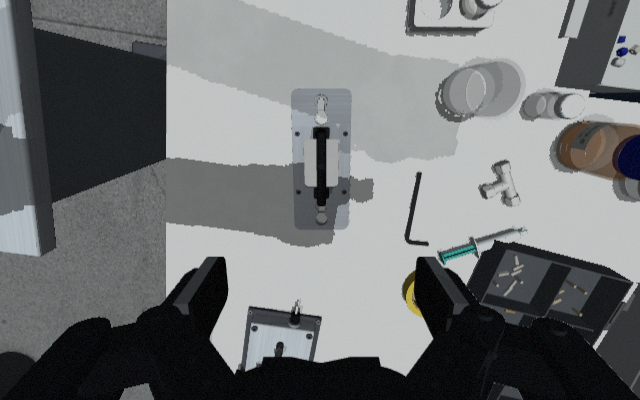

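The wrist view shows the plate corners near (292,89), (351,89), (350,229) and (294,230). The bar runs from (321,127) to (321,206), and the cell's near end shows at the bottom.

```bash
python3 - <<'E'
from h import *
c=np.load("w1.npz")
f=ray(c,[(292,89),(351.5,89),(350.5,229),(294,230)],7);print(f,f.mean(0))
d=f[0]+f[1]-f[2]-f[3];print(np.arctan2(-d[0],d[1]))
b=ray(c,[(321.5,127),(321,206.5)],46);print(b,b.mean(0));d=b[0]-b[1];print(np.arctan2(-d[0],d[1]),np.linalg.norm(d))
print(env.get_obs()["eef_pos"])
E
```

```text
[[447.15  92.3    7.  ]
 [510.6  101.75   7.  ]
 [537.96 -58.75   7.  ]
 [469.48 -70.3    7.  ]] [491.3   16.25   7.  ]
0.15259696035505668
[[483.98  60.47  46.  ]
 [495.84 -22.26  46.  ]] [489.91  19.1   46.  ]
0.14229112836207125 83.57822698060276
[491.74   7.47 231.63]
```

Emit:
{"op": "servo_tool", "data": {
  "increments": [
    [0,0,0,-0.02,0.16,-1,1],
    [0,0,0,-0.02,0.16,-1,1],
    [0,0,0,-0.01,0.15,-1,1],
    [0,0,0,0,0,-1,1],
    [0,0,0,0,0,-1,1],
    [0,0,0,0,0,-1,1],
    [0,0,0,0,0,-1,1],
    [0,0,0,0,0,-0.5,1]
  ]
}}

```text
time_s: 3.48
eef_pos: [488.2, 22.2, 79.2]
eef_rot: [-0.001, 0.653, 0.758, -0.001]
contact_force: [-0.6, -0.3, 0.2]
opening: 85.6
finger_force: 0.0
```

Emit:
{"op": "servo_tool", "data": {
  "increments": [
    [0,0,0,0,0,0,1],
    [0,0,0,0,0,0,1]
  ]
}}

```text
time_s: 3.65
eef_pos: [489.3, 22.5, 81.3]
eef_rot: [-0.0, 0.652, 0.758, -0.0]
contact_force: [-0.0, -1.0, 0.4]
opening: 85.7
finger_force: 0.0
```

Emit:
{"op": "servo_tool", "data": {
  "increments": [
    [0,0,0,0.06,-0.28,-0.8,1],
    [0,0,0,0,0,-0.8,1],
    [0,0,0,0,0,-0.7,1],
    [0,0,0,0,0,-0.5,1],
    [0,0,0,0,0,-0.2,1],
    [0,0,0,0,0,0,1],
    [0,0,0,0,0,0,1]
  ]
}}

```text
time_s: 4.23
eef_pos: [491.1, 17.6, 21.9]
eef_rot: [0.0, 0.652, 0.758, 0.0]
contact_force: [-0.7, 0.3, 0.1]
opening: 85.3
finger_force: 0.0
```

Emit:
{"op": "servo_tool", "data": {
  "increments": [
    [0,0,0,0,0,0,-1],
    [0,0,0,0,0,0,-1],
    [0,0,0,0,0,0,-1],
    [0,0,0,0,0,0,-1],
    [0,0,0,0,0,0,-1],
    [0,0,0,0,0,0,-1],
    [0,0,0,0,0,0,-1],
    [0,0,0,0,0,0,-1]
  ],
  "squeeze": 80
}}

```text
time_s: 4.9
eef_pos: [490.5, 17.6, 21.5]
eef_rot: [-0.0, 0.652, 0.758, 0.0]
contact_force: [-0.5, 0.2, 4.5]
opening: 8.6
finger_force: 78.2
```

Emit:
{"op": "servo_tool", "data": {
  "increments": [
    [0,0,0,0,0,0,-1],
    [0,0,0,0,0,0,-1],
    [0,0,0,0,0,0,-1],
    [0,0,0,0,0,0,-1]
  ]
}}

```text
time_s: 5.23
eef_pos: [490.5, 17.6, 21.5]
eef_rot: [-0.0, 0.652, 0.758, 0.0]
contact_force: [-0.9, 0.9, 6.1]
opening: 8.4
finger_force: 78.4
```

Emit:
{"op": "servo_tool", "data": {
  "increments": [
    [0,0,0,0,0,0.5,-1],
    [0,0,0,0,0,1,-1],
    [0,0,0,0,0,1,-1],
    [0,0,0,0,0,1,-1],
    [0,0,0,0,0,1,-1],
    [0,0,0,0,0,1,-1],
    [0,0,0,0,0,0.5,-1],
    [0,0,0,0,0,0,-1]
  ]
}}

```text
time_s: 5.9
eef_pos: [491.8, 17.8, 143.3]
eef_rot: [0.001, 0.652, 0.758, 0.002]
contact_force: [0.4, 0.5, -2.5]
opening: 8.2
finger_force: 78.4
```

Emit:
{"op": "servo_tool", "data": {
  "increments": [
    [0,0,-0.084,-0.2425,-0.935,0,-1],
    [0,0,-0.084,-0.2425,-0.935,0,-1],
    [0,0,-0.084,-0.2425,-0.935,0,-1],
    [0,0,-0.084,-0.2425,-0.935,0,-1],
    [0,0,-0.084,-0.2425,-0.935,0,-1],
    [0,0,-0.084,-0.2425,-0.935,0,-1],
    [0,0,-0.084,-0.2425,-0.935,0,-1],
    [0,0,-0.084,-0.2425,-0.935,0,-1]
  ]
}}

```text
time_s: 6.57
eef_pos: [450.5, -132.7, 140.1]
eef_rot: [-0.001, 0.677, 0.736, -0.001]
contact_force: [-0.2, -0.9, -2.9]
opening: 8.6
finger_force: 78.4
```

Emit:
{"op": "servo_tool", "data": {
  "increments": [
    [0,0,-0.084,-0.2425,-0.935,0,-1],
    [0,0,-0.084,-0.2425,-0.935,0,-1],
    [0,0,-0.084,-0.2425,-0.935,0,-1],
    [0,0,-0.084,-0.2425,-0.935,0,-1],
    [0,0,-0.084,-0.2425,-0.935,0,-1],
    [0,0,-0.084,-0.2425,-0.935,0,-1],
    [0,0,-0.084,-0.2425,-0.935,0,-1],
    [0,0,-0.084,-0.2425,-0.935,0,-1]
  ]
}}

```text
time_s: 7.23
eef_pos: [411.8, -282.0, 140.0]
eef_rot: [-0.001, 0.702, 0.713, -0.0]
contact_force: [0.2, 0.1, -2.4]
opening: 8.5
finger_force: 78.4
```

Emit:
{"op": "servo_tool", "data": {
  "increments": [
    [0,0,-0.084,-0.2425,-0.935,0,-1],
    [0,0,-0.084,-0.2425,-0.935,0,-1],
    [0,0,-0.084,-0.2425,-0.935,0,-1],
    [0,0,-0.084,-0.2425,-0.935,0,-1],
    [0,0,0,0,0,0,-1],
    [0,0,0,0,0,0,-1],
    [0,0,0,0,0,0,-1]
  ]
}}

```text
time_s: 7.82
eef_pos: [393.0, -355.4, 140.2]
eef_rot: [-0.001, 0.713, 0.701, -0.0]
contact_force: [-1.5, -0.3, -1.5]
opening: 8.1
finger_force: 78.4
```

```bash
python3 - <<'E'
from h import *
import cv2
o=env.get_obs();c=env.camera_info("wrist");im=env.get_image("wrist");cv2.imwrite("pics/w2.png",im)
np.savez("w2.npz",T=c["T"],camera_matrix=c["camera_matrix"],eef=o["eef_pos"],q=o["eef_rot"]);print(o["eef_pos"],o["eef_rot"],c["T"])
E
```

```text
[ 393.03 -355.42  140.17] [-0.    0.71  0.7  -0.  ] [[   1.     -0.01   -0.01  394.33]
 [  -0.02   -0.96   -0.3  -279.59]
 [  -0.      0.3    -0.96  282.84]
 [   0.      0.      0.      1.  ]]
```

View pics/w2.png

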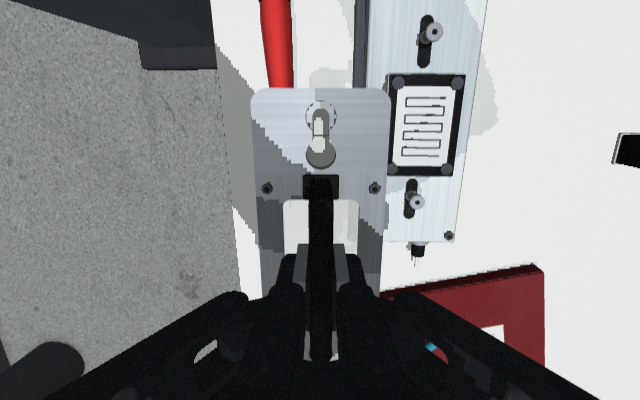

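The wrist view shows the cell to the right of the frame, with stud heads at (434,32) and (416,202). I had left the 220-row stacking offset in the crop rows, so my earlier cell x was wrong. The frame's keyhole has its seat at (320,116) and entry at (320,153).

```bash
python3 - <<'E'
from h import *
import cv2
c=np.load("w2.npz")
s=ray(c,[(434,32),(416.5,202)],43.5);print("wrist studs",s,s.mean(0));d=s[0]-s[1];print(np.linalg.norm(d),np.arctan2(-d[0],d[1]))
zt=c["eef"][2]+18.7-40+7
k=ray(c,[(320,116),(320.5,153)],zt);print("key seat,entry",k, "rel eef",k-c["eef"])
t=env.camera_info("top")
B=lambda u:(np.array(u)-[0,220])*112/720+[342,182]-.42
s=ray(t,B([(200,388),(543,402)]),43.5);print("top studs",s,s.mean(0),np.linalg.norm(s[0]-s[1]))
b=ray(t,B([(88,272),(648,290),(650,530),(88,515)]),30);print("block",b.mean(0))
d=b[0]+b[3]-b[1]-b[2];print(np.arctan2(-d[0],d[1]));d=b[0]+b[1]-b[2]-b[3]
im=cv2.imread("pics/w2.png")
a=cv2.resize(im[10:60,400:470],None,fx=5,fy=5,interpolation=cv2.INTER_CUBIC)
b=cv2.resize(im[175:225,385:455],None,fx=5,fy=5,interpolation=cv2.INTER_CUBIC)
k=cv2.resize(im[95:175,285:355],None,fx=5,fy=5,interpolation=cv2.INTER_CUBIC)
cv2.imwrite("pics/crop2.png",np.hstack([np.vstack([a,b]),cv2.copyMakeBorder(k,0,100,0,0,0)]))
E
```

```text
wrist studs [[ 470.43 -237.81   43.5 ]
 [ 467.32 -357.29   43.5 ]] [ 468.88 -297.55   43.5 ]
119.5202042236442 -0.026062119415637717
key seat,entry [[ 393.59 -287.15  125.87]
 [ 393.54 -304.67  125.87]] rel eef [[  0.56  68.28 -14.3 ]
 [  0.51  50.76 -14.3 ]]
top studs [[ 471.28 -236.99   43.5 ]
 [ 468.28 -356.58   43.5 ]] [ 469.78 -296.79   43.5 ] 119.62893559412788
block [ 469.66 -299.07   30.  ]
-0.013718067458564475
```

View pics/crop2.png

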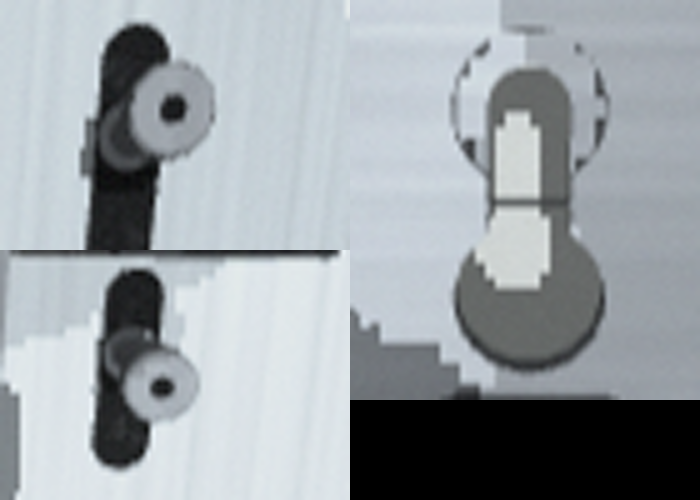

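Heads are at full-image (434.2,31.4) and (416.8,201.6); the frame's entry hole is at (320.6,153.2) and its seat at (320.6,115.6). Moving above the studs now.

Emit:
{"op": "servo_tool", "data": {
  "increments": [
    [0,0,-0.05,0.765,0.674,0,-1],
    [0,0,0,0.765,0.674,0,-1],
    [0,0,0,0.765,0.674,0,-1],
    [0,0,0,0.765,0.674,0,-1],
    [0,0,0,0.765,0.674,0,-1],
    [0,0,0,0,0,-1,-1],
    [0,0,0,0,0,-1,-1],
    [0,0,0,0,0,-1,-1]
  ]
}}

```text
time_s: 8.53
eef_pos: [471.0, -287.0, 80.5]
eef_rot: [0.0, 0.714, 0.7, 0.0]
contact_force: [0.0, 0.9, -2.3]
opening: 8.3
finger_force: 78.4
```

Emit:
{"op": "servo_tool", "data": {
  "increments": [
    [0,0,0,0,0,0,-1],
    [0,0,0,0,0,0,-1],
    [0,0,0,0,0,0,-1],
    [0,0,0,0,0,0,-1]
  ]
}}

```text
time_s: 8.87
eef_pos: [470.8, -289.3, 82.5]
eef_rot: [0.001, 0.715, 0.699, 0.0]
contact_force: [0.3, -0.2, -1.7]
opening: 8.5
finger_force: 78.4
```

```bash
python3 - <<'E'
from h import *
import cv2
o=env.get_obs();c=env.camera_info("wrist");im=env.get_image("wrist");cv2.imwrite("pics/w3.png",im)
np.savez("w3.npz",T=c["T"],camera_matrix=c["camera_matrix"],eef=o["eef_pos"],q=o["eef_rot"]);print(o["eef_pos"],o["eef_rot"].round(4),o["contact_force"])
cv2.imwrite("pics/w3c.png",cv2.resize(im[85:185,250:390],None,fx=5,fy=5,interpolation=cv2.INTER_CUBIC))
E
```

```text
[ 470.83 -289.35   82.53] [0.   0.72 0.7  0.  ] [ 0.33 -0.23 -1.66]
```

View pics/w3c.png

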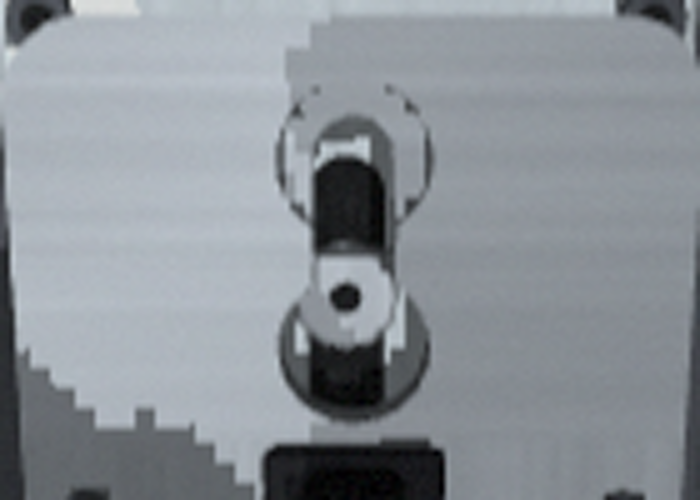

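Through the near entry hole, the stud head shows at full-image (318.8,144.0), with the entry hole's centre at (320.6,153.6).

```bash
python3 - <<'E'
from h import *
c=np.load("w3.npz");e=c["eef"]
h=ray(c,[(318.8,144.0)],43.5);k=ray(c,[(320.6,153.6),(320.6,116)],e[2]-21.5+7)
print(h,k,h-k[0],"T",c["T"],c["q"].round(4))
E
```

```text
[[ 470.74 -237.52   43.5 ]] [[ 471.68 -238.92   68.03]
 [ 472.06 -221.09   68.03]] [[ -0.94   1.39 -24.53]] T [[   1.     -0.02   -0.    471.97]
 [  -0.02   -0.95   -0.3  -213.16]
 [   0.      0.3    -0.95  225.01]
 [   0.      0.      0.      1.  ]] [0.   0.72 0.7  0.  ]
```

Emit:
{"op": "servo_tool", "data": {
  "increments": [
    [0,0,0,-0.055,0.075,0,-1],
    [0,0,0,0,0,-0.3,-1],
    [0,0,0,0,0,-0.3,-1],
    [0,0,0,0,0,-0.15,-1],
    [0,0,0,0,0,0,-1],
    [0,0,0,0,0,0,-1],
    [0,0,0,0,0,0,-1]
  ]
}}

```text
time_s: 9.5
eef_pos: [468.9, -287.7, 66.2]
eef_rot: [-0.0, 0.715, 0.699, -0.0]
contact_force: [0.1, 0.0, -2.2]
opening: 8.5
finger_force: 78.4
```

```bash
python3 - <<'E'
from h import *
o=env.get_obs();print(o["eef_pos"],o["eef_rot"].round(4),o["contact_force"],o["moment"])
E
```

```text
[ 468.85 -287.68   66.2 ] [-0.    0.72  0.7  -0.  ] [ 0.08  0.   -2.21] [ 0.04  0.04 -0.01]
```

Emit:
{"op": "servo_tool", "data": {
  "increments": [
    [0,0,0,0.02,0,-0.05,-1],
    [0,0,0,0,0,-0.05,-1],
    [0,0,0,0,0,0,-1],
    [0,0,0,0,0,0,-1]
  ]
}}

```text
time_s: 9.83
eef_pos: [469.3, -287.5, 64.3]
eef_rot: [-0.0, 0.715, 0.699, -0.0]
contact_force: [-0.2, 0.4, -2.4]
opening: 8.2
finger_force: 78.4
```

Emit:
{"op": "servo_tool", "data": {
  "increments": [
    [0,0,0,0,0,-0.05,-1],
    [0,0,0,0,0,-0.05,-1],
    [0,0,0,0,0,0,-1],
    [0,0,0,0,0,0,-1]
  ]
}}

```text
time_s: 10.17
eef_pos: [469.2, -287.5, 62.2]
eef_rot: [-0.0, 0.715, 0.699, -0.0]
contact_force: [-0.4, -0.8, -2.3]
opening: 8.8
finger_force: 78.4
```

The underside is now below the head tops with no contact force, so both heads are through. Next I press down on the bed.

Emit:
{"op": "servo_tool", "data": {
  "increments": [
    [0,0,0,0,0,-0.1,-1],
    [0,0,0,0,0,-0.1,-1],
    [0,0,0,0,0,-0.05,-1],
    [0,0,0,0,0,0,-1],
    [0,0,0,0,0,0,-1]
  ]
}}

```text
time_s: 10.58
eef_pos: [469.5, -287.7, 57.7]
eef_rot: [0.0, 0.715, 0.699, 0.0]
contact_force: [-1.7, 1.8, 5.5]
opening: 8.5
finger_force: 79.5
```

Emit:
{"op": "servo_tool", "data": {
  "increments": [
    [0,0,0,0,0,-0.1,-1],
    [0,0,0,0,0,-0.05,-1],
    [0,0,0,0,0,0,-1],
    [0,0,0,0,0,0,-1]
  ]
}}

```text
time_s: 10.92
eef_pos: [469.5, -287.7, 55.0]
eef_rot: [0.0, 0.715, 0.699, 0.0]
contact_force: [-2.5, 1.4, 7.2]
opening: 8.2
finger_force: 79.8
```

Emit:
{"op": "servo_tool", "data": {
  "increments": [
    [0,0,0,0,0,-0.07,-1],
    [0,0,0,0,0,-0.06,-1],
    [0,0,0,0,0,0,-1],
    [0,0,0,0,0,0,-1]
  ]
}}

```text
time_s: 11.25
eef_pos: [469.5, -287.6, 52.5]
eef_rot: [0.0, 0.715, 0.699, 0.0]
contact_force: [-2.9, 2.3, 9.9]
opening: 8.2
finger_force: 80.1
```

Emit:
{"op": "servo_tool", "data": {
  "increments": [
    [0,0,0,-0.02,-0.1,0,-1],
    [0,0,0,-0.005,-0.1,0,-1],
    [0,0,0,0,-0.1,0,-1],
    [0,0,0,-0.005,-0.1,0,-1],
    [0,0,0,0,0,0,-1]
  ]
}}

```text
time_s: 11.67
eef_pos: [469.9, -293.5, 52.5]
eef_rot: [-0.001, 0.715, 0.699, 0.002]
contact_force: [-0.7, 6.5, 9.1]
opening: 8.3
finger_force: 80.1
```

Emit:
{"op": "servo_tool", "data": {
  "increments": [
    [0,0,0,0,-0.1,0,-1],
    [0,0,0,0,-0.1,0,-1],
    [0,0,0,0,0,0,-1],
    [0,0,0,0,0,0,-1]
  ]
}}

```text
time_s: 12.0
eef_pos: [470.0, -297.4, 52.5]
eef_rot: [-0.001, 0.715, 0.7, 0.002]
contact_force: [-0.1, 6.6, 8.5]
opening: 8.3
finger_force: 80.1
```

Emit:
{"op": "servo_tool", "data": {
  "increments": [
    [0,0,0,0,-0.1,0,-1],
    [0,0,0,0,-0.1,0,-1],
    [0,0,0,0,-0.1,0,-1],
    [0,0,0,0,0,0,-1],
    [0,0,0,0,0,0,-1]
  ]
}}

```text
time_s: 12.42
eef_pos: [470.1, -303.4, 52.5]
eef_rot: [-0.001, 0.715, 0.7, 0.002]
contact_force: [0.2, 5.5, 9.6]
opening: 8.5
finger_force: 80.1
```

Emit:
{"op": "servo_tool", "data": {
  "increments": [
    [0,0,0,0,-0.1,0,-1],
    [0,0,0,0,0,0,-1],
    [0,0,0,0,0,0,-1]
  ]
}}

```text
time_s: 12.67
eef_pos: [470.1, -305.3, 52.5]
eef_rot: [-0.001, 0.715, 0.7, 0.002]
contact_force: [-0.4, 7.6, 9.9]
opening: 8.2
finger_force: 80.1
```

Emit:
{"op": "servo_tool", "data": {
  "increments": [
    [0,0,0,0,-0.05,0,-1],
    [0,0,0,0,0,0,-1],
    [0,0,0,0,0,0,-1]
  ]
}}

```text
time_s: 12.92
eef_pos: [470.1, -306.0, 52.4]
eef_rot: [-0.001, 0.714, 0.7, 0.002]
contact_force: [0.3, 7.3, 8.8]
opening: 8.2
finger_force: 80.1
```

Emit:
{"op": "servo_tool", "data": {
  "increments": [
    [0,0,0,0,-0.05,0,-1],
    [0,0,0,0,0,0,-1],
    [0,0,0,0,0,0,-1]
  ]
}}

```text
time_s: 13.17
eef_pos: [470.1, -306.2, 52.3]
eef_rot: [-0.002, 0.714, 0.7, 0.002]
contact_force: [0.1, 8.1, 9.7]
opening: 8.1
finger_force: 80.2
```

The frame has reached its stop (18.6 mm travelled, y force rising). I back off slightly and let it rise.

Emit:
{"op": "servo_tool", "data": {
  "increments": [
    [0,0,0,0,0.05,0,-1],
    [0,0,0,0,0,0.08,-1],
    [0,0,0,0,0,0.07,-1],
    [0,0,0,0,0,0.05,-1],
    [0,0,0,0,0,0,-1],
    [0,0,0,0,0,0,-1]
  ]
}}

```text
time_s: 13.67
eef_pos: [470.1, -306.1, 56.3]
eef_rot: [-0.001, 0.714, 0.7, 0.002]
contact_force: [-0.1, 6.4, 7.2]
opening: 8.9
finger_force: 79.7
```

Emit:
{"op": "servo_tool", "data": {
  "increments": [
    [0,0,0,0,0.03,0.05,-1],
    [0,0,0,0,0,0,-1],
    [0,0,0,0,0,0,-1]
  ]
}}

```text
time_s: 13.92
eef_pos: [470.1, -306.0, 56.6]
eef_rot: [-0.0, 0.715, 0.7, 0.001]
contact_force: [2.4, 4.8, 0.6]
opening: 8.3
finger_force: 79.2
```

Rise stopped at underside ≈35 mm and the lift force fell away, so the heads are seated. Releasing and retreating.

Emit:
{"op": "servo_tool", "data": {
  "increments": [
    [0,0,0,0,0,0,1],
    [0,0,0,0,0,0,1],
    [0,0,0,0,0,0,1],
    [0,0,0,0,0,0,1],
    [0,0,0,0,0,0,1],
    [0,0,0,0,0,0,1],
    [0,0,0,0,0,0,1],
    [0,0,0,0,0,0,1]
  ]
}}

```text
time_s: 14.58
eef_pos: [468.6, -308.0, 56.7]
eef_rot: [0.0, 0.715, 0.699, -0.0]
contact_force: [0.7, 0.3, 0.7]
opening: 85.4
finger_force: 0.0
```

Emit:
{"op": "servo_tool", "data": {
  "increments": [
    [0,0,0,0,0,0.3,1],
    [0,0,0,0,0,1,1],
    [0,0,0,0,0,1,1],
    [0,0,0,0,0,1,1],
    [0,0,0,0,0,1,1],
    [0,0,0,0,0,1,1],
    [0,0,0,0,0,0,1],
    [0,0,0,0,0,0,1]
  ]
}}

```text
time_s: 15.25
eef_pos: [469.4, -308.1, 164.0]
eef_rot: [0.001, 0.715, 0.699, 0.001]
contact_force: [-0.3, -0.5, -0.3]
opening: 85.6
finger_force: 0.0
```

```bash
python3 - <<'E'
from h import *
import cv2
im=env.get_image("wrist");cv2.imwrite("pics/w4.png",im)
c=env.camera_info("wrist");np.savez("w4.npz",T=c["T"],camera_matrix=c["camera_matrix"])
E
```

```text
(no output)
```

View pics/w4.png

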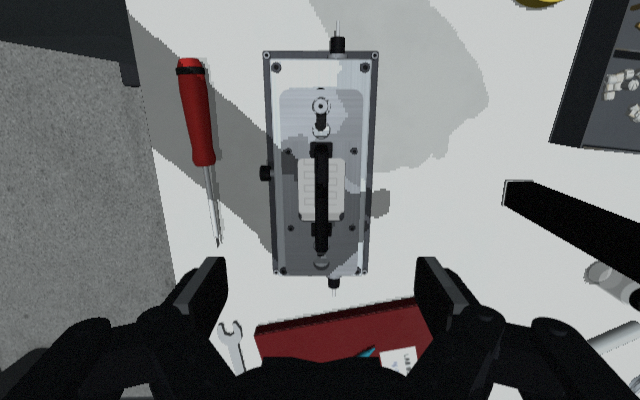

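The far-end stud head sits in its seat at (320,106), with the empty entry hole below it at (320,130). The frame lies square on the cell, and the screwdriver has not moved. Handing in.

```bash
python3 -c "
from workcell import env
print(env.sign_off())"
```

```text
the job is handed in; nothing more can be done
None
```

I seated the frame on both studs, released it and handed the job in at about 15 s. Bed contact force stayed near 12 N, and I never went near the beaker, screwdriver or hex key; the sign-off gave no verdict.

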